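# Snap the cap home on a leaning sample tube

## Robot

A 6-joint arm with a two-finger parallel gripper is mounted at the origin on the work surface. World frame = base frame: x ahead of the robot, y to its left, z up, the work surface at z = 0. Lengths are in m, angles in degrees, forces in N, time in s.
With the tool pointing down it reaches from about 0.35 to 0.875 m from the base axis. Payload 4.2 kg.
Tool frame: the origin (TCP) lies on the centre line of the jaws, within the pads' length; the fingertips stand 11 mm ahead of it and the grasp point (between the pads) lies 8 mm behind it; z points along the fingers, y is the line along which they close (so a half turn about z gives the same grasp; the last joint's range is limited). The gripper opens to 87 mm and grips with 3 to 60 N. Pads are 19 mm wide; open, the fingers measure 117 mm over their backs; the gripper's body (75 mm by 190 mm) begins 51 mm behind the grasp point.
Start: joints at [-62.189, 22.042, 0.453, 0, -68.411, -14.817], TCP at [0.141, -0.609, 0.209] pointing down, gripper open.
Joint ranges: [-179.83, 179.83], [-69.29, 118.12], [-61.27, 80.66], [-181.25, 117.63], [-171.15, -9.14], [-177.46, 177.46]. Speed limits (degrees/s): [159.86, 159.86, 180, 180, 180, 180].

## Interface

Orientations are given as a 3x3 rotation matrix whose columns are the frame's x, y, z axes.
In Python, from station import r gives the robot as it stands.
- The arm moves only by the tool servo_tool, never from a script. Its argument "commands" is a list that holds one entry, the list of rows, each a list of 7 numbers: the closure, from 0 (fully open) to 1 (shut), then the shift along the tool's x, y, z in mm, then the turn, a rotation vector about the tool's x, y, z in rad. In form: [[[claw, x, y, z, ax, ay, az], ...]]. A call has exactly 5 rows; each row is the pose to reach, as a shift and turn from the pose commanded when the call began, along the tool's axes at that moment; what a row does not reach only later rows make up. A row lasts 1/10 s, in which the tool goes at most 50 mm and 8.59 degrees, less where a joint would pass 70% of its speed; a pose out of reach is approached as far as the arm can. A call with a gripper value outside its range is refused whole. The fingers move at their own pace and stop on an object; the grip force is fixed at half the most. Time passes only in rows, so rows that repeat a pose let the fingers close, or fill a call up. It gives the time, the measured TCP pose, the force, the opening and the grip force at its end, in the units of the state.
- r.sense(): the state, without advancing time (a new reading comes with each control period).
- r.capture(name): name is "side" or "top" or "wrist"; returns a dict with "pixels" (420x560x3 uint8, red, green, blue), "camera_matrix" (3x3 intrinsics, pixels), "R" (3x3) and "t" (3): a world point X has camera coordinates R X + t. Camera axes: x right, y down, z forward; pixel columns grow to the right and rows downward; lengths in m; the calibration is good to about 2 mm. The wrist camera is an equidistant fisheye: a pixel r from the principal point sees the ray r / f radians off the axis. A picture is of the moment at which its call begins. There is no depth.
- r.finish_job(): hands the job in; it is judged then, once.
The state is a dict: "time_s": time; "joints": joint angles; "joint_velocities": joint speeds; "effort": joint torques, N m; "tcp_pos": TCP position; "ee_rot": TCP orientation; "wrist_force": force on the tool from outside, world axes, zero at the start; "moment": the same for the moment, N m; "gripper_width": opening from 0.0 (shut) to 1.0 (fully open); "gripper_force": force on a finger pad.
Only numpy, scipy, OpenCV 4.12 (cv2) and the standard library are available. Lean on these libraries where they do the work, as an engineer would, in place of code of your own. Each camera call takes 0.05 s, during which the arm holds its last target. There are 200 camera calls.

## Task

The white end cap on the leaning glass tube is only resting on its snap: take the wide-footed seating tool, press it squarely and centrally onto the cap along the tube until the cap clicks fully home, and press no harder than that takes, for the glass is thin. Then stand the tool upright inside the empty white tray and let go of it, leaving the narrow-footed tool, the beaker and the brown bottle where they are.

Things in the scene. Friction and masses are not known exactly. Their poses are not given: they have to be found in the camera images.
- rack: Fixed aluminium rack, base 200 x 140 mm, 140 mm high, holding a glass tube 52 mm across (paper label) that leans to the rack's -x side, 0.50 rad (29 deg) from vertical. On the tube sits a white ribbed cap, 62 mm across, 30 mm high, flat top square to the tube. Origin: centre of the base's underside, z up. Tube and cap count as part of the rack. Over 45 N on it the glass breaks.
- bore (a point): Point on the tube's axis, fixed to the rack; z runs up along the tube and out through the cap, y is level. The tube's foot height differs each time: the unseated cap's top lies 0 to 34 mm beyond this point along +z (find it by touch or sight). The foot is sprung: pressed, the tube sinks about 0.5 mm per newton, 12 mm at most, then stands hard.
- cap (a joint): Travel of the cap down the tube (m): 0 = unseated, its skirt 10 mm above the tube's steel collar; 0.010 = home on the collar. A snap resists with up to 14 N (at about 3 mm), flips over between 3 and 7 mm and then draws the cap home and holds it; let go earlier, the cap springs back up.
- seater: Wide-footed seating tool, loose, 0.25 to 0.4 kg, 136 mm tall, standing upright: round flat black foot 64 mm across and 22 mm high, above it an upright aluminium bar handle up to the top, 36 mm along its x and 26 mm along its y (grip it across the 26 mm). Origin: centre of the foot's flat underside (the pressing face), z up along the handle.
- tamper: Narrow-footed tool, loose, not to be used: same handle and height, but its foot is only 42 mm across. Origin: centre of the foot's underside, z up.
- tray: Fixed shallow white plastic tray, 170 x 170 mm outside, walls and floor 5 mm thick, 22 mm high, empty. Origin: centre of its underside, z up.
- beaker: Loose glass beaker, 68 mm across, 85 mm tall. Origin: centre of its underside.
- bottle: Loose brown glass bottle with a blue cap, 76 mm across, 190 mm tall. Origin: centre of its underside.
Not all that is in view belongs to the job. What is meant by the beaker is not green, and is the larger of those in its own colour. What is shaped like the bottle but green is not meant.

How it is judged (in metres and radians):
On the way, in this order (a step that is already met when the one before it is completed fails the run):
1. the seating tool's foot bears on the cap (over 4 N), within 14 mm of the tube's axis each way and within 0.16 rad of square (contact force between seater and rack above 4 N and value of joint cap below 0.0085 m and angle between the z axis of seater and the z axis of bore, either way round below 0.16 rad and x of seater in the frame of bore between -0.014 and 0.014 m and y of seater in the frame of bore between -0.014 and 0.014 m), for 0.03 s.
2. the cap is home (travel over 8.5 mm) with the seating tool still square and central over it (value of joint cap above 0.0085 m and angle between the z axis of seater and the z axis of bore, either way round below 0.16 rad and x of seater in the frame of bore between -0.014 and 0.014 m and y of seater in the frame of bore between -0.014 and 0.014 m), for 0.05 s.
At the end, for the whole second after the job is handed in: The cap is home (travel over 8.5 mm); the seating tool stands upright (within 0.1 rad) on the tray's floor, its foot's centre within 55 mm of the tray's centre each way, released and still; the narrow-footed tool, beaker and bottle stand upright within 30 mm of where they were (value of joint cap above 0.0085 m and angle between seater's own z axis and vertical below 0.1 rad and x of seater in the frame of tray between -0.055 and 0.055 m and y of seater in the frame of tray between -0.055 and 0.055 m and z of seater in the frame of tray below 0.01 m and linear speed of seater below 0.02 m/s and distance of each of tamper, beaker, bottle from where it was at the start of the episode below 0.03 m and angle between each of tamper, beaker, bottle's own z axis and vertical below 0.2 rad); the robot touches nothing.
It fails at once if the seating tool bears on the rack, tube or cap with more than 45 N (contact force between seater and rack above 45 N).
It fails at once if the gripper's fingers push on the rack, tube or cap with more than 10 N (contact force between the fingers and rack above 10 N).
It fails at once if the narrow-footed tool, the beaker or the bottle is moved more than 30 mm (distance of any of tamper, beaker, bottle from where it was at the start of the episode above 0.03 m).
It also fails if it takes over 51 s, if anything falls off the work surface, if the arm or the gripper's body presses on something with over 40 N, if the wrist force passes 120 N, or if a joint passes its speed limit or range.

## Working session

There is one attempt and no reset: what is moved stays moved. The work goes in short steps, Python scripts to look and compute and a tool call to move; the robot and the scene stay as the last step left them, time stands still between calls to the robot, and variables do not carry over. Pictures are saved under pics/ and viewed, at most 10 in all, crops included, and the job is handed in when it is done.

Besides the shell and the picture viewer there is one more tool, called after ">>>" as name(argument=value, ...) on one line, values as JSON. servo_tool: Moves the arm, as the interface text tells. Its arguments: {"type":"object","properties":{"commands":{"type":"array","items":{"type":"array","items":{"type":"array","items":{"type":"number"}}}}},"required":["commands"]}

```bash
mkdir -p pics; cat > h.py <<'E'
import numpy as np, cv2, json
from station import r
def cap(name,fn):
    c=r.capture(name); cv2.imwrite(f'pics/{fn}.png',c['pixels'][:,:,::-1])
    np.savez(f'pics/{fn}.npz',**{k:np.array(c[k]) for k in('pixels','camera_matrix','R','t')}); return c
def ray(c,u,v,fish=False):
    K=np.array(c['camera_matrix']);R=np.array(c['R']);t=np.array(c['t'])
    x=(u-K[0,2])/K[0,0];y=(v-K[1,2])/K[1,1]
    if fish:
        a=np.hypot(x,y); d=np.array([np.sin(a)*x/a,np.sin(a)*y/a,np.cos(a)]) if a>0 else np.array([0,0,1.])
    else: d=np.array([x,y,1.])
    return -R.T@t,R.T@d
def atz(c,u,v,z,fish=False):
    o,d=ray(c,u,v,fish); return o+d*(z-o[2])/d[2]
def proj(c,X,fish=False):
    K=np.array(c['camera_matrix']);p=np.array(c['R'])@np.array(X)+np.array(c['t'])
    if fish:
        h=np.hypot(p[0],p[1]);a=np.arctan2(h,p[2]);x,y=p[0]/h*a,p[1]/h*a
    else: x,y=p[0]/p[2],p[1]/p[2]
    return np.array([K[0,0]*x+K[0,2],K[1,1]*y+K[1,2]])
def load(fn): return np.load(f'pics/{fn}.npz')
E
python3 -c "
from h import *
a=cap('side','s0');b=cap('top','t0')
for c in(a,b):print(-np.array(c['R']).T@c['t'],np.array(c['R'])[2],c['camera_matrix'])
print(r.sense())"
```

```text
[0.22334493 0.83427034 1.0519192 ] [ 0.27695047 -0.66552147 -0.69309423] [[467.13133066   0.         278.07842624]
 [  0.         467.13133066 212.03478041]
 [  0.           0.           1.        ]]
[ 0.35448579 -0.00822212  1.3123217 ] [ 0.20935187 -0.00671666 -0.97781731] [[479.02973079   0.         275.41911177]
 [  0.         479.02973079 207.59866161]
 [  0.           0.           1.        ]]
{'time_s': 0.1, 'joints': array([-6.21891596e+01,  2.20852209e+01,  3.85876690e-01, -2.47751144e-02,
       -6.84088643e+01, -1.48167254e+01]), 'joint_velocities': array([ 0.04814524, -0.24850689,  0.2697148 ,  0.20133222, -0.0249351 ,
       -0.01488778]), 'effort': array([ 1.55668135e-04, -3.91688526e+01,  1.87933856e+01,  4.23192054e+00,
        1.34571307e-02, -7.27536099e-05]), 'tcp_pos': array([ 0.14041845, -0.6084407 ,  0.20807052]), 'ee_rot': array([[-9.74428991e-01, -2.24695051e-01, -5.25490890e-04],
       [-2.24695646e-01,  9.74427224e-01,  1.85800495e-03],
       [ 9.45681118e-05,  1.92856940e-03, -9.99998136e-01]]), 'wrist_force': array([-0.7897588 , -1.05638482, -0.8872059 ]), 'moment': array([-0.04688785, -0.02574609,  0.03792702]), 'gripper_force': 0.0, 'gripper_width': 0.9990994234832561}
```

View pics/t0.png

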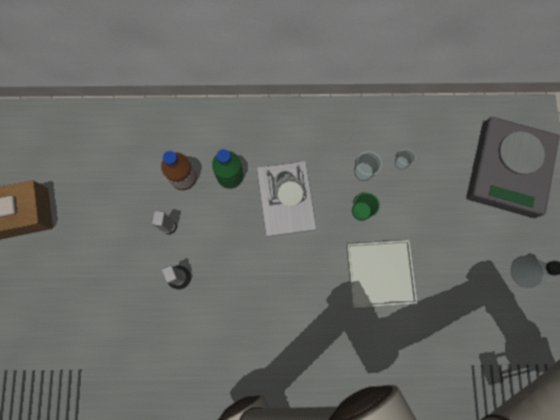

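View pics/s0.png

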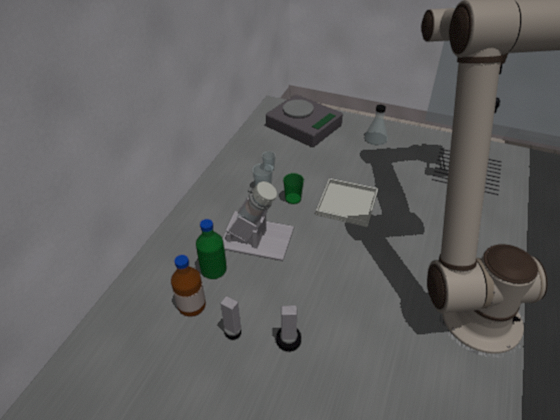

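The top view shows the wide-footed seater at about (175,276), the tamper at (165,222), the rack at (287,198) with its cap at (290,192), and the tray at (381,272). Next I'll enlarge the parts that matter.

```bash
python3 -c "
from h import *
t=load('t0')['pixels'][:,:,::-1];s=load('s0')['pixels'][:,:,::-1]
f=lambda im,x,y,w,h:cv2.convertScaleAbs(cv2.resize(im[y:y+h,x:x+w],(400,300),interpolation=cv2.INTER_CUBIC),alpha=1.6)
A=np.vstack([np.hstack([f(t,235,155,112,84),f(s,210,170,100,75)]),np.hstack([f(t,140,205,112,84),f(s,215,285,100,75)])])
cv2.imwrite('pics/crop.png',A)
c=load('t0')
for n,p in dict(A=(347,243),B=(409,240),C=(415,303),D=(354,307)).items(): print(n,atz(c,*p,0.022))
for n,p in dict(A=(258,169),B=(305,162),C=(315,231),D=(268,236)).items(): print(n,atz(c,*p,0.0))
"
```

```text
A [ 0.5305882  -0.21025875  0.022     ]
B [ 0.53707332 -0.37928279  0.022     ]
C [ 0.36901108 -0.38353007  0.022     ]
D [ 0.36040072 -0.22157746  0.022     ]
A [0.74845516 0.03119285 0.        ]
B [ 0.76802045 -0.10330594  0.        ]
C [ 0.56799472 -0.12629947  0.        ]
D [0.55531271 0.00415801 0.        ]
```

View pics/crop.png

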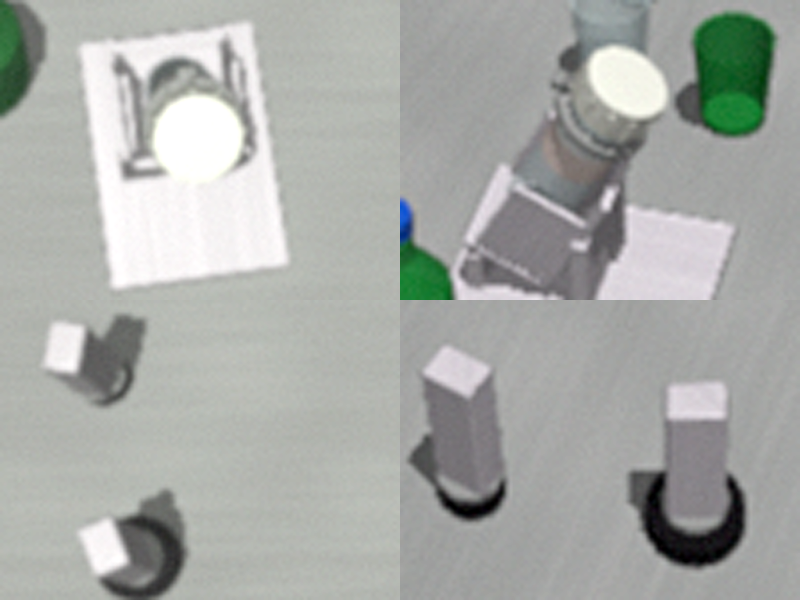

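The crops give these pixel positions:

| Feature | Top view | Side view |
|---|---|---|
| Cap top | (290.4,193.6) | (267,190.5) |
| Seater handle top | (169.1,274.2) | (289.3,310) |
| Tamper top | (159,219) | (229.6,303) |

The tube leans towards the robot. Next I'll triangulate these points.

```bash
cat >> h.py <<'E'
def tri(a,pa,b,pb):
    L=[ray(a,*pa),ray(b,*pb)];M=0;q=0
    for o,d in L:
        d=d/np.linalg.norm(d);P=np.eye(3)-np.outer(d,d);M=M+P;q=q+P@o
    X=np.linalg.solve(M,q); return X,[np.linalg.norm((np.eye(3)-np.outer(d,d)/(d@d))@(X-o)) for o,d in L]
E
python3 -c "
from h import *
a=load('t0');b=load('s0')
print('cap',tri(a,(290.4,193.6),b,(267,190.5)))
print('seat',tri(a,(169.1,274.2),b,(289.3,310)))
print('tamp',tri(a,(158.5,218.2),b,(229.6,303)))
X=[atz(a,140+x*.28,205+(y-300)*.28,.136) for x,y in((80,528),(113,517),(130,560),(98,580))]
print(np.array(X),np.mean(X,0)); s=r.sense(); print(s['tcp_pos'])
c=np.mean(X,0);print(atz(a,140+137*.28,205+257*.28,.015))
"
```

```text
cap (array([ 0.62562892, -0.05223023,  0.19982596]), [np.float64(0.0009042421935423337), np.float64(0.0009042421935421129)])
seat (array([0.44309722, 0.24564782, 0.13042323]), [np.float64(0.0002916922703346767), np.float64(0.00029169227033473813)])
tamp (array([0.58320331, 0.27785708, 0.12707438]), [np.float64(0.0006815510602362253), np.float64(0.000681551060236259)])
[[0.45614015 0.26131663 0.136     ]
 [0.46340447 0.2390359  0.136     ]
 [0.4340775  0.22646179 0.136     ]
 [0.42082721 0.24774603 0.136     ]] [0.44361234 0.24364009 0.136     ]
[ 0.14041845 -0.6084407   0.20807052]
[0.44444545 0.24541919 0.015     ]
```

```bash
cat >> h.py <<'E'
from scipy.spatial.transform import Rotation as Ro
def down(deg):
    a=np.radians(deg);x=np.array([np.cos(a),np.sin(a),0]);z=np.array([0,0,-1.]);return np.c_[x,np.cross(z,x),z]
def rel(P,R,P0=None,R0=None):
    s=r.sense();P0=s['tcp_pos'] if P0 is None else P0;R0=s['ee_rot'] if R0 is None else R0
    print('shift',np.round(R0.T@(np.array(P)-P0)*1000,1),'rot',np.round(Ro.from_matrix(R0.T@R).as_rotvec(),3))
E
python3 -c "
from h import *
rel([.42,-.3,.30],down(193))
rel([.46,.0,.30],down(202),[.42,-.3,.3],down(193))
rel([.444,.244,.22],down(202),[.46,.0,.3],down(202))"
```

```text
shift [-341.7  237.9  -91.5] rot [ 0.002 -0.    -0.   ]
shift [-106.5  283.3    0. ] rot [ 0.     0.    -0.157]
shift [-76.6 232.2  80. ] rot [0. 0. 0.]
```

>>> servo_tool(commands=[[[0,-40,28,-11,0,0,0],[0,-80,56,-22,0,0,0],[0,-120,84,-33,0,0,0],[0,-160,112,-44,0,0,0],[0,-200,140,-55,0,0,0]]])

```text
time_s: 0.6
tcp_pos: [0.3045, -0.426, 0.2641]
ee_rot: [[-0.974, -0.224, -0.0], [-0.224, 0.974, 0.001], [0.0, 0.001, -1.0]]
wrist_force: [1.1, 0.1, 0.2]
gripper_width: 0.999
gripper_force: 0.0
```

>>> servo_tool(commands=[[[0,-40,28,-11,0,0,0],[0,-80,56,-22,0,0,0],[0,-120,84,-33,0,0,0],[0,-140,98,-36,0,0,0],[0,-150,145,-36,0,0,-0.06]]])

```text
time_s: 1.1
tcp_pos: [0.4197, -0.2523, 0.2992]
ee_rot: [[-0.959, -0.284, -0.001], [-0.284, 0.959, -0.0], [0.001, -0.0, -1.0]]
wrist_force: [-0.1, 0.8, -0.5]
gripper_width: 1.002
gripper_force: 0.0
```

>>> servo_tool(commands=[[[0,-17,46,0,0,0,-0.1],[0,-34,92,0,0,0,-0.1],[0,-51,138,0,0,0,-0.1],[0,-68,184,0,0,0,-0.1],[0,-85,230,0,0,0,-0.1]]])

```text
time_s: 1.6
tcp_pos: [0.4332, -0.0062, 0.2999]
ee_rot: [[-0.926, -0.377, 0.0], [-0.377, 0.926, 0.0], [-0.0, 0.0, -1.0]]
wrist_force: [0.6, -1.2, 0.2]
gripper_width: 0.997
gripper_force: 0.0
```

```bash
python3 -c "
from h import *
s=r.sense();print(s['tcp_pos'],s['joints'],s['time_s']);rel([.444,.244,.22],down(202))"
```

```text
[ 0.43317553 -0.00620832  0.29991939] [ 2.08167514e+01 -5.80319486e-01 -1.50735748e+01 -1.01574454e-02
 -7.54989065e+01 -8.86491110e+01] 1.6
shift [-104.4  227.6   80. ] rot [0.    0.    0.003]
```

>>> servo_tool(commands=[[[0,-20,43,5,0,0,0],[0,-40,86,25,0,0,0],[0,-60,130,45,0,0,0],[0,-84,178,65,0,0,0],[0,-104,225,80,0,0,0]]])

```text
time_s: 2.1
tcp_pos: [0.4441, 0.2275, 0.223]
ee_rot: [[-0.926, -0.377, -0.001], [-0.377, 0.926, -0.001], [0.001, -0.0, -1.0]]
wrist_force: [1.2, -0.3, 0.5]
gripper_width: 1.003
gripper_force: 0.0
```

```bash
python3 -c "
from h import *
c=cap('wrist','w1');s=r.sense();print(s['tcp_pos'],s['joints'],s['time_s'])
for z,p in((.136,(.444,.244)),(.022,(.444,.244))):print(proj(c,[*p,z],True))
print(c['camera_matrix'])
cv2.imwrite('pics/w1b.png',cv2.convertScaleAbs(c['pixels'][:,:,::-1],alpha=1.5))
"
```

```text
[0.44428223 0.23258713 0.22012837] [ 4.61502937e+01  9.54010810e+00 -1.53210426e+01 -1.04604059e-01
 -6.52636660e+01 -1.13741978e+02] 2.15
[298.56338325 213.02950544]
[293.61511801 185.34842564]
[[325.1922621    0.         281.43525295]
 [  0.         325.1922621  204.23603401]
 [  0.           0.           1.        ]]
```

View pics/w1b.png

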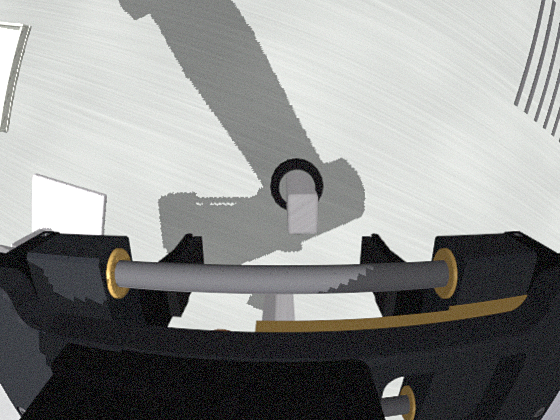

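The handle top spans (288–316, 194–233), centred at about (302,213.5), and it is square to the jaws. That is within 4 px of the prediction.

```bash
python3 -c "
from h import *
c=load('w1')
p=atz(c,302,213.5,.136,True);print(p);print(atz(c,296.5,185.5,.018,True),c['R'][2])
p[2]=.094;rel(p,down(202))"
```

```text
[0.44329095 0.24685586 0.136     ]
[0.4435823  0.24772562 0.018     ] [ 0.24166613  0.0985556  -0.96534153]
shift [ -4.8  13.5 126.1] rot [ 0.001 -0.003  0.006]
```

>>> servo_tool(commands=[[[0,-4,12,0,0,0,0],[0,-4.5,13,35,0,0,0],[0,-4.5,13,70,0,0,0],[0,-4.5,13,105,0,0,0],[0,-4.5,13,126,0,0,0]]])

```text
time_s: 2.65
tcp_pos: [0.4432, 0.2382, 0.0962]
ee_rot: [[-0.927, -0.376, -0.002], [-0.376, 0.927, -0.002], [0.003, -0.001, -1.0]]
wrist_force: [0.3, -0.3, -0.7]
gripper_width: 1.002
gripper_force: 0.0
```

>>> servo_tool(commands=[[[0,0,0,0,0,0,0],[1,0,0,0,0,0,0],[1,0,0,0,0,0,0],[1,0,0,0,0,0,0],[1,0,0,0,0,0,0]]])

```text
time_s: 3.15
tcp_pos: [0.4447, 0.24, 0.0993]
ee_rot: [[-0.926, -0.377, 0.002], [-0.377, 0.926, 0.002], [-0.002, 0.001, -1.0]]
wrist_force: [0.9, -0.5, -0.4]
gripper_width: 0.722
gripper_force: 0.0
```

>>> servo_tool(commands=[[[1,0,0,0,0,0,0],[1,0,0,0,0,0,0],[1,0,0,0,0,0,0],[1,0,0,0,0,0,0],[1,0,0,0,0,0,0]]])

```text
time_s: 3.65
tcp_pos: [0.4441, 0.2399, 0.0981]
ee_rot: [[-0.926, -0.377, 0.0], [-0.377, 0.926, 0.0], [-0.0, 0.0, -1.0]]
wrist_force: [1.0, -0.4, -3.5]
gripper_width: 0.293
gripper_force: 29.8
```

>>> servo_tool(commands=[[[1,0,0,-15,0,0,0],[1,0,0,-55,0,0,0],[1,0,0,-100,0,0,0],[1,0,0,-150,0,0,0],[1,0,0,-200,0,0,0]]])

```text
time_s: 4.15
tcp_pos: [0.443, 0.2388, 0.2986]
ee_rot: [[-0.926, -0.377, -0.003], [-0.377, 0.926, -0.002], [0.004, -0.001, -1.0]]
wrist_force: [1.4, 1.5, -3.4]
gripper_width: 0.296
gripper_force: 29.8
```

```bash
cat >> h.py <<'E'
cp=np.array([.6256,-.0522,.1998]);yaw=np.radians(7.5)
A=np.array([-np.sin(.5)*np.cos(yaw),-np.sin(.5)*np.sin(yaw),np.cos(.5)])
yt=np.array([-np.sin(yaw),np.cos(yaw),0]);RT=np.c_[np.cross(yt,-A),yt,-A]
def tcp_for(h,ox=-.0019,L=.098): return cp+A*(h+L)-RT[:,0]*ox
E
python3 -c "
from h import *
print(tcp_for(.04),RT);rel(tcp_for(.04),RT)"
```

```text
[ 0.55835215 -0.06105335  0.31999549] [[-0.87007472 -0.13052619  0.47532399]
 [-0.11454751  0.99144486  0.06257759]
 [-0.47942554  0.         -0.87758256]]
shift [   6.2 -321.2  -21.1] rot [ 0.063 -0.501  0.251]
```

>>> servo_tool(commands=[[[1,1,-30,-10,0.012,-0.1,0.05],[1,2,-70,-20,0.025,-0.2,0.1],[1,3,-110,-21,0.038,-0.3,0.15],[1,4,-150,-21,0.05,-0.4,0.2],[1,5,-190,-21,0.063,-0.5,0.25]]])

```text
time_s: 4.65
tcp_pos: [0.5098, 0.0598, 0.3176]
ee_rot: [[-0.869, -0.129, 0.478], [-0.113, 0.992, 0.063], [-0.482, 0.001, -0.876]]
wrist_force: [2.0, -0.7, -3.4]
gripper_width: 0.292
gripper_force: 29.9
```

```bash
python3 -c "
from h import *
rel(tcp_for(.04),RT);print(r.sense()['joints'])"
```

```text
shift [ -29.7 -126.1   13.4] rot [ 0.     0.003 -0.002]
[  31.4810397    -8.29636593  -31.31164986   17.12456134  -41.59500591
 -124.36592923]
```

>>> servo_tool(commands=[[[1,-8,-35,3,0,0,0],[1,-16,-70,6,0,0,0],[1,-24,-105,10,0,0,0],[1,-29,-125,13,0,0,0],[1,-29,-125,13,0,0,0]]])

```text
time_s: 5.15
tcp_pos: [0.5582, -0.0604, 0.3189]
ee_rot: [[-0.872, -0.127, 0.472], [-0.111, 0.992, 0.062], [-0.476, 0.002, -0.879]]
wrist_force: [-0.4, -0.6, -3.6]
gripper_width: 0.295
gripper_force: 30.0
```

```bash
python3 -c "
from h import *
s=r.sense();print(s['wrist_force'],s['moment'],s['joints']);rel(tcp_for(.04),RT)
t=cap('top','t2')['pixels'][:,:,::-1];b=cap('side','s2');sd=b['pixels'][:,:,::-1];a=load('t2')
f=lambda im,x,y,w,h:cv2.convertScaleAbs(cv2.resize(im[y:y+h,x:x+w],(400,300),interpolation=cv2.INTER_CUBIC),alpha=1.6)
cv2.imwrite('pics/c2.png',np.hstack([f(t,235,155,112,84),f(sd,210,130,140,105)]))
R=s['ee_rot'];O=s['tcp_pos']+R@[-.0019,0,.098];print(O)
for c in(a,b):print(proj(c,O),proj(c,cp))
"
```

```text
[-0.37593191 -0.56043829 -3.64164161] [-0.25565088  1.74999684 -0.02450111] [ 11.47462771  -2.01924306 -20.29413926   2.78173302 -43.38259517
 -95.75832865]
shift [-0.6 -0.6 -0.9] rot [-0.    -0.004 -0.004]
[ 0.60614031 -0.05416879  0.2336138 ]
[291.98528687 198.6847145 ] [290.47180116 193.98330486]
[273.27075612 182.32283556] [266.6903109  190.42888971]
```

View pics/c2.png

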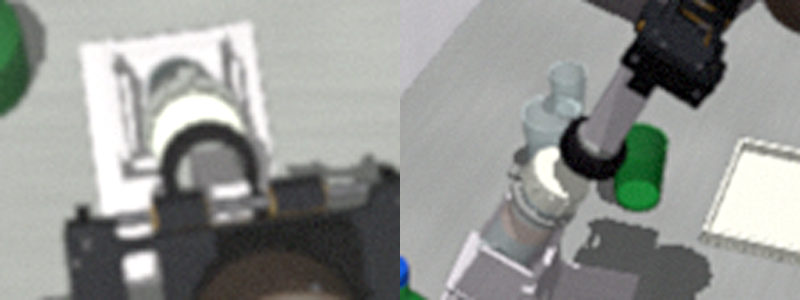

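The foot sits over the cap in both views, about 30–40 mm out. I'll check centring by matching the projected outlines of the foot and cap to the image masks.

```bash
python3 -c "
from h import *
a=load('t2');b=load('s2');a0=load('t0');b0=load('s0')
s=r.sense();R=s['ee_rot'];O=s['tcp_pos']+R@[-.0019,0,.098]
th=np.linspace(0,2*np.pi,60)
def cyl(c,C,ax,rad,h0,h1):
    u=np.cross(ax,[0,1,0]);u/=np.linalg.norm(u);v=np.cross(ax,u)
    return np.array([proj(c,C+ax*h+rad*(np.cos(t)*u+np.sin(t)*v)) for h in(h0,h1) for t in th])
def comp(m,near,bb):
    k=np.zeros(m.shape,np.uint8);x0,y0,x1,y1=bb;k[y0:y1,x0:x1]=m[y0:y1,x0:x1]
    n,l,st,ce=cv2.connectedComponentsWithStats(k);i=1+np.argmax(st[1:,4]);return st[i],ce[i]
def box(p):return np.round([*p.min(0),*(p.max(0)-p.min(0))],1)
print('foot side pred',box(cyl(b,O,-R[:,2],.032,0,.022)));print('obs',comp((b['pixels'].max(2)<45).astype(np.uint8),0,(255,165,300,205)))
print('foot top pred',box(cyl(a,O,-R[:,2],.032,0,.022)));print('obs',comp((a['pixels'].max(2)<45).astype(np.uint8),0,(270,180,320,207)))
for n,c,bb in(('top',a0,(260,170,320,215)),('side',b0,(240,170,295,215))):
    m=(c['pixels'].min(2)>135).astype(np.uint8)
    p=cyl(c,cp,A,.031,0,0);print(n,'cap pred',box(p),p.mean(0))
    p=[cv2.findContours(m,0,2)[0]]
    g=c['pixels'][bb[1]:bb[3],bb[0]:bb[2]].min(2)
    print(np.percentile(g,[50,90,99]));mm=c['pixels'].min(2)
    for th_ in (150,165,180):print(th_,comp((mm>th_).astype(np.uint8),0,bb))
"
```

```text
foot side pred [262.5 168.3  24.9  24. ]
obs (array([266, 171,  24,  25, 251], dtype=int32), array([276.14342629, 184.6374502 ]))
foot top pred [277.4 185.4  28.8  29.5]
obs (array([280, 190,  27,  17, 152], dtype=int32), array([292.47368421, 196.5       ]))
top cap pred [277.5 181.3  25.8  25.1] [290.46008394 194.14411718]
[143. 160. 163.]
150 (array([ 260,  170,   53,   45, 1086], dtype=int32), array([284.36740331, 198.95948435]))Traceback (most recent call last):
  File "<string>", line 21, in <module>
    for th_ in (150,165,180):print(th_,comp((mm>th_).astype(np.uint8),0,bb))
                                       ~~~~^^^^^^^^^^^^^^^^^^^^^^^^^^^^^^^^
  File "<string>", line 11, in comp
    n,l,st,ce=cv2.connectedComponentsWithStats(k);i=1+np.argmax(st[1:,4]);return st[i],ce[i]
                                                      ~~~~~~~~~^^^^^^^^^^
    return _wrapfunc(a, 'argmax', axis=axis, out=out, **kwds)
    return bound(*args, **kwds)
ValueError: attempt to get argmax of an empty sequence
```

```bash
python3 -c "
from h import *
a=load('t2');b=load('s2')
s=r.sense();R=s['ee_rot'];O=s['tcp_pos']+R@[-.0019,0,.098];M=O-R[:,2]*.011
pa=proj(a,M);pb=proj(b,M)
for da in((1.7,3.0),(1.7,4)):
  X,e=tri(a,pa+da,b,pb+[3,3.2]);print('obs-pred in tool axes mm',R.T@(X-M)*1e3,e)
  print('foot mid rel cap, in tool axes',RT.T@(X-cp)*1e3)
f=lambda im,x,y,w,h:cv2.convertScaleAbs(cv2.resize(im['pixels'][y:y+h,x:x+w,::-1],(400,400),interpolation=cv2.INTER_CUBIC),alpha=2)
A2=np.hstack([f(a,265,165,60,60),f(b,245,150,60,60)])
for c,k in((a,(265,165,0)),(b,(245,150,400))):
  for hh,col in((0,(0,0,255)),(.022,(0,255,0))):
    for t in np.linspace(0,2*np.pi,40):
      q=proj(c,O-R[:,2]*hh+.032*(np.cos(t)*R[:,0]+np.sin(t)*R[:,1]));q=(q+.5-k[:2])*400/60;cv2.circle(A2,(int(q[0]+k[2]),int(q[1])),2,col,-1)
  for sx in(-.018,.018):
   for sy in(-.013,.013):
    for hh in np.linspace(.022,.08,15):
      q=proj(c,O-R[:,2]*hh+R[:,0]*sx+R[:,1]*sy);q=(q+.5-k[:2])*400/60
      if 0<q[0]<400: cv2.circle(A2,(int(q[0]+k[2]),int(q[1])),1,(255,0,255),-1)
cv2.imwrite('pics/c3.png',A2)"
```

```text
obs-pred in tool axes mm [11.35769166 -3.86270612  8.36828218] [np.float64(0.0012220269707947256), np.float64(0.0012220269707946135)]
foot mid rel cap, in tool axes [ 12.44999371  -1.28460779 -42.13353051]
obs-pred in tool axes mm [12.33665866 -3.41659017  7.5595387 ] [np.float64(9.379859378788384e-05), np.float64(9.37985937876841e-05)]
foot mid rel cap, in tool axes [ 13.42579014  -0.83756217 -42.94558556]
```

View pics/c3.png

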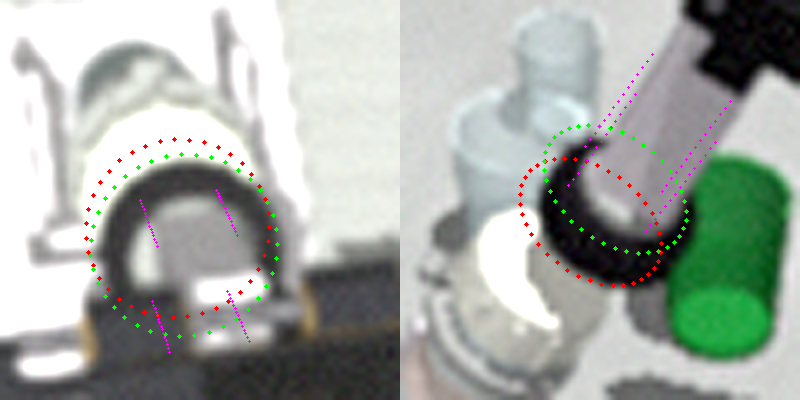

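The overlay shows the tool has swung a little in the jaws, so the black foot lies off the dotted prediction. I'll fit its real pose from the outline edges.

```bash
cat > fit.py <<'E'
from h import *
from scipy.optimize import least_squares
th=np.linspace(0,2*np.pi,72)
def pose(q,s):
    phi,psi,dz,dx=q;R=np.array(s['ee_rot']);Q=Ro.from_rotvec([psi,phi,0]).as_matrix()
    g=np.array([0,0,-.008]);o=g+Q@np.array([-.0019+dx,0,.106+dz]);return s['tcp_pos']+R@o,R@Q
def foot(c,q,s):
    O,R=pose(q,s);return np.array([proj(c,O-R[:,2]*h+.032*(np.cos(t)*R[:,0]+np.sin(t)*R[:,1])) for h in(0,.022) for t in th])
E
python3 -c "
from fit import *
a=load('t2');b=load('s2');s=r.sense()
def res(q):
    A1=foot(a,q,s);B=foot(b,q,s)
    e=[A1[:,1].min()-189.0,A1[:,0].min()-279.9,A1[:,0].max()-304.8,B[:,0].min()-266,B[:,0].max()-288.2,B[:,1].max()-192.8]
    return np.r_[e,q[0]/.3,q[1]/.15,q[2]/.006,q[3]/.005]
o=least_squares(res,[0,0,0,0]);print(o.x,np.round(o.fun,2))
O,R=pose(o.x,s);print('foot rel cap, press axes mm',RT.T@(O-cp)*1e3,'axis err',np.arccos(R[:,2]@-A),'handle tilt',np.arccos(-R[2,2]))
print(np.round(res([0,0,0,0]),1))"
```

```text
[ 7.51193381e-02  9.97231864e-03  5.99239366e-05 -1.51909386e-04] [-0.55 -1.69  2.05 -1.22  1.68  0.47  0.25  0.07  0.01 -0.03]
foot rel cap, press axes mm [  8.9084073    1.51694221 -39.58439622] axis err 0.07860318507092613 handle tilt 0.4219894336483887
[-3.6 -2.5  1.4 -3.5 -0.7 -0.5  0.   0.   0.   0. ]
```

```bash
cat >> fit.py <<'E'
Q=Ro.from_rotvec([0,.075,0]).as_matrix();oo=np.array([0,0,-.008])+Q@np.array([-.002,0,.106])
def goal(h): R=RT@Q.T; return cp+A*h-R@oo, R
E
python3 -c "
from fit import *
P,R=goal(.02);rel(P,R);print(P,'\n press dir in tool',R.T@-A)"
```

```text
shift [-1.4 -2.5 19.4] rot [ 0.001 -0.078 -0.002]
[ 0.56828249 -0.05974599  0.30270301] 
 press dir in tool [7.49297073e-02 6.67538432e-18 9.97188818e-01]
```

>>> servo_tool(commands=[[[1,0,0,5,0,-0.02,0],[1,-1,-1,10,0,-0.04,0],[1,-1,-2,15,0,-0.06,0],[1,-1,-2,18,0,-0.078,0],[1,-1,-2,18,0,-0.078,0]]])

```text
time_s: 5.75
tcp_pos: [0.5666, -0.0579, 0.304]
ee_rot: [[-0.832, -0.133, 0.539], [-0.111, 0.991, 0.073], [-0.544, 0.001, -0.839]]
wrist_force: [-0.6, -0.3, -4.0]
gripper_width: 0.292
gripper_force: 30.0
```

```bash
python3 -c "
from fit import *
a=cap('top','t3');b=cap('side','s3');s=r.sense();print(s['wrist_force'],s['moment'])
P,R=goal(.02);rel(P,R)
f=lambda im,x,y,w,h:cv2.convertScaleAbs(cv2.resize(im['pixels'][y:y+h,x:x+w,::-1],(400,400),interpolation=cv2.INTER_CUBIC),alpha=2)
A2=np.hstack([f(a,265,165,60,60),f(b,245,150,60,60)])
for c,k in((a,(265,165,0)),(b,(245,150,400))):
  F=foot(c,[.075,0,0,0],s);u=np.cross(A,[0,1,0]);u/=np.linalg.norm(u);v=np.cross(A,u)
  C=np.array([proj(c,cp+.031*(np.cos(t)*u+np.sin(t)*v)) for t in th])
  for L,col in((F[:72],(0,0,255)),(F[72:],(0,255,0)),(C,(255,0,0))):
    for q in L: q=(q+.5-k[:2])*400/60;cv2.circle(A2,(int(q[0]+k[2]),int(q[1])),1,col,-1)
cv2.imwrite('pics/c4.png',A2)"
```

```text
[ 0.57940835 -0.22856971 -3.30110052] [-0.22701128  1.83290493 -0.03707282]
shift [ 1.6 -1.8  2.6] rot [0.002 0.004 0.001]
```

View pics/c4.png

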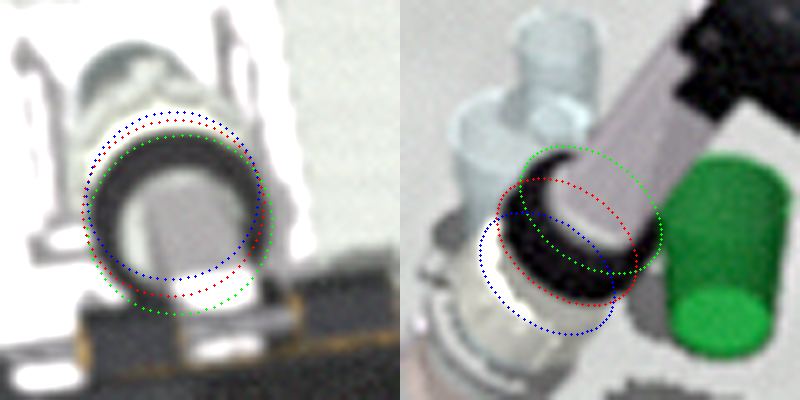

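The foot now matches the prediction to about 1–2 px and lies coaxial with the cap outline, with a gap of about 20 mm. I'll approach gently.

>>> servo_tool(commands=[[[1,-1,-1,3,0,0,0],[1,-0.5,-1,6,0,0,0],[1,-0.5,-1,9,0,0,0],[1,-0.3,-1,12,0,0,0],[1,-0.2,-1,14,0,0,0]]])

```text
time_s: 6.35
tcp_pos: [0.5767, -0.0587, 0.2942]
ee_rot: [[-0.829, -0.131, 0.543], [-0.109, 0.991, 0.073], [-0.548, 0.001, -0.837]]
wrist_force: [-0.5, 0.6, -3.2]
gripper_width: 0.293
gripper_force: 30.0
```

>>> servo_tool(commands=[[[1,0.1,0,1,0,0,0],[1,0.1,0,2,0,0,0],[1,0.2,0,3,0,0,0],[1,0.3,0,4,0,0,0],[1,0.3,0,4,0,0,0]]])

```text
time_s: 6.85
tcp_pos: [0.5786, -0.0584, 0.2914]
ee_rot: [[-0.829, -0.131, 0.544], [-0.109, 0.991, 0.073], [-0.549, 0.001, -0.836]]
wrist_force: [-1.0, 0.1, -3.5]
gripper_width: 0.295
gripper_force: 30.0
```

```bash
python3 -c "
from h import *
s=r.sense();print((s['wrist_force']-[0,0,-3.4])@A,s['wrist_force'],s['moment']);print(RT.T@(s['tcp_pos']-cp))"
```

```text
0.40973116961036543 [-1.01051125  0.08807144 -3.47415572] [-0.27294233  1.78286384  0.01259709]
[-2.33069572e-03 -2.11653720e-05 -1.03068852e-01]
```

>>> servo_tool(commands=[[[1,0.1,0,1,0,0,0],[1,0.1,0,2,0,0,0],[1,0.2,0,3,0,0,0],[1,0.3,0,4,0,0,0],[1,0.3,0,4,0,0,0]]])

```text
time_s: 7.35
tcp_pos: [0.5808, -0.0582, 0.2885]
ee_rot: [[-0.828, -0.131, 0.545], [-0.109, 0.991, 0.073], [-0.55, 0.001, -0.835]]
wrist_force: [-3.9, -0.2, 0.9]
gripper_width: 0.295
gripper_force: 30.0
```

>>> servo_tool(commands=[[[1,0.1,0,1,0,0,0],[1,0.1,0,2,0,0,0],[1,0.2,0,3,0,0,0],[1,0.2,0,3,0,0,0],[1,0.2,0,3,0,0,0]]])

```text
time_s: 7.85
tcp_pos: [0.5824, -0.058, 0.2862]
ee_rot: [[-0.828, -0.131, 0.545], [-0.109, 0.991, 0.073], [-0.55, 0.001, -0.835]]
wrist_force: [-5.0, -1.1, 4.9]
gripper_width: 0.293
gripper_force: 30.0
```

>>> servo_tool(commands=[[[1,0.1,0,1,0,0,0],[1,0.1,0,2,0,0,0],[1,0.2,0,3,0,0,0],[1,0.2,0,3,0,0,0],[1,0.2,0,3,0,0,0]]])

```text
time_s: 8.35
tcp_pos: [0.5837, -0.0578, 0.2834]
ee_rot: [[-0.828, -0.131, 0.545], [-0.109, 0.991, 0.073], [-0.55, 0.001, -0.835]]
wrist_force: [-1.2, -0.3, -2.4]
gripper_width: 0.294
gripper_force: 30.0
```

```bash
python3 -c "
from h import *
s=r.sense();print((s['wrist_force']-[0,0,-3.4])@A,s['wrist_force'],s['moment']);print(RT.T@(s['tcp_pos']-cp))"
```

```text
1.5261540273887129 [-1.24612151 -0.28034277 -2.35588239] [-0.3679097   1.94894651 -0.06741858]
[-3.01644522e-03 -4.85987363e-05 -9.35853072e-02]
```

The force rose to about 10 N and then fell to 1.5 N, so the snap has flipped. A few more millimetres will confirm the cap is home, since the force should then rise at the foot spring's 2 N/mm.

>>> servo_tool(commands=[[[1,0.1,0,1,0,0,0],[1,0.1,0,2,0,0,0],[1,0.2,0,3,0,0,0],[1,0.3,0,4,0,0,0],[1,0.3,0,4,0,0,0]]])

```text
time_s: 8.85
tcp_pos: [0.5856, -0.0575, 0.2793]
ee_rot: [[-0.829, -0.131, 0.544], [-0.109, 0.991, 0.073], [-0.549, 0.001, -0.836]]
wrist_force: [-3.7, -0.0, 2.9]
gripper_width: 0.3
gripper_force: 30.0
```

```bash
python3 -c "
from h import *
s=r.sense();print((s['wrist_force']-[0,0,-3.4])@A,s['wrist_force'],s['moment']);print(RT.T@(s['tcp_pos']-cp))"
```

```text
7.257411122110054 [-3.68540256 -0.01366717  2.87268119] [-0.27770362  1.8471125  -0.04085186]
[-2.71268183e-03 -2.79004599e-05 -8.91608084e-02]
```

>>> servo_tool(commands=[[[1,-1,0,-12,0,0,0],[1,-2.5,0,-35,0,0,0],[1,-5,0,-65,0,0,0],[1,-7,0,-95,0,0,0],[1,-7,0,-95,0,0,0]]])

```text
time_s: 9.35
tcp_pos: [0.5397, -0.0636, 0.3671]
ee_rot: [[-0.825, -0.132, 0.55], [-0.109, 0.991, 0.074], [-0.555, 0.001, -0.832]]
wrist_force: [0.8, 0.8, -2.7]
gripper_width: 0.294
gripper_force: 30.0
```

```bash
cat >> fit.py <<'E'
Q2=Ro.from_rotvec([0,.08,0]).as_matrix();o2=np.array([0,0,-.008])+Q2@np.array([-.002,0,.106])
def tray(z,yawd=188): R=down(yawd)@Q2.T; return np.array([.449,-.299,z])-R@o2,R
E
python3 -c "
from fit import *
P,R=tray(.12);print(P);rel(P,R);print(r.sense()['joints'])
a=cap('top','t5');b=cap('side','s5')
f=lambda im,x,y,w,h:cv2.convertScaleAbs(cv2.resize(im['pixels'][y:y+h,x:x+w,::-1],(400,400),interpolation=cv2.INTER_CUBIC),alpha=2)
cv2.imwrite('pics/c5.png',np.hstack([f(b,230,140,80,80),f(load('s0'),230,140,80,80)]))"
```

```text
[ 0.44765256 -0.29918937  0.21802559]
shift [ 184.3 -221.6   55.9] rot [-0.001  0.509 -0.008]
[ 11.75385052  -7.58683888 -20.79745259   3.31827036 -43.17554692
 -95.93920703]
```

View pics/c5.png

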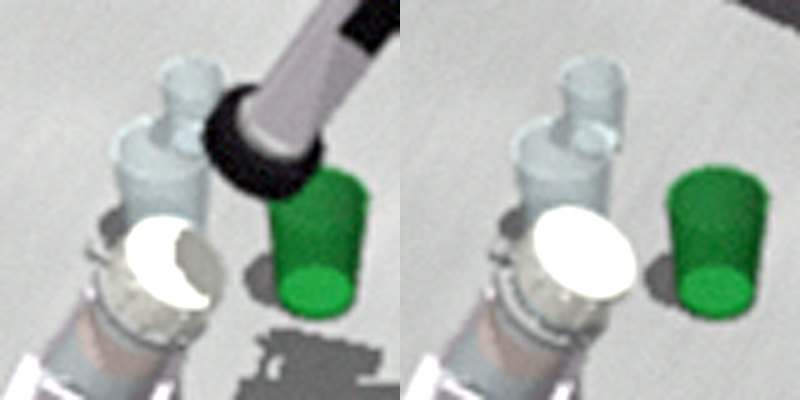

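Comparing before (right) with after (left), the gap between cap skirt and collar is gone, so the cap is home. Now I'll carry the tool to the tray.

>>> servo_tool(commands=[[[1,20,-35,0,0,0.1,0],[1,45,-75,5,0,0.2,0],[1,70,-110,15,0,0.3,0],[1,100,-140,25,0,0.4,0],[1,130,-170,35,0,0.5,0]]])

```text
time_s: 9.95
tcp_pos: [0.4727, -0.2451, 0.2586]
ee_rot: [[-0.989, -0.13, 0.074], [-0.13, 0.991, 0.013], [-0.075, 0.003, -0.997]]
wrist_force: [0.6, -0.3, -3.8]
gripper_width: 0.293
gripper_force: 30.0
```

```bash
python3 -c "
from fit import *
P,R=tray(.05);print(P);rel(P,R);print(r.sense()['joints'])"
```

```text
[ 0.44765256 -0.29918937  0.14802559]
shift [ 40.2 -50.7 107.7] rot [ 0.002 -0.004 -0.009]
[-10.90628293   9.19263783  -9.64738588  -1.65603977 -67.11593434
 -71.01838307]
```

>>> servo_tool(commands=[[[1,14,-20,20,0,0,0],[1,28,-40,45,0,0,0],[1,38,-49,75,0,0,0],[1,40,-50,107,0,0,0],[1,40,-50,107,0,0,0]]])

```text
time_s: 10.45
tcp_pos: [0.4444, -0.2958, 0.1445]
ee_rot: [[-0.989, -0.129, 0.067], [-0.128, 0.992, 0.018], [-0.068, 0.009, -0.998]]
wrist_force: [-0.4, 0.2, -3.9]
gripper_width: 0.298
gripper_force: 30.0
```

```bash
python3 -c "
from fit import *
P,R=tray(.005);rel(P,R)
a=cap('top','t6');b=cap('side','s6');s=r.sense()
f=lambda im,x,y,w,h:cv2.convertScaleAbs(cv2.resize(im['pixels'][y:y+h,x:x+w,::-1],(400,400),interpolation=cv2.INTER_CUBIC),alpha=1.8)
A2=np.hstack([f(a,330,225,100,100),f(b,305,140,80,80)])
O=s['tcp_pos']+s['ee_rot']@o2;RR=s['ee_rot']@Q2;print(O,RR[:,2])
for c,k,m in((a,(330,225,0),4),(b,(305,140,400),5)):
  for h,col in((0,(0,0,255)),(.022,(0,255,0)),(.136,(255,0,0))):
    for t in th:
      q=proj(c,O-RR[:,2]*h+(.032 if h<.1 else .015)*(np.cos(t)*RR[:,0]+np.sin(t)*RR[:,1]));q=(q+.5-k[:2])*m
      if 0<q[0]<400: cv2.circle(A2,(int(q[0]+k[2]),int(q[1])),1,col,-1)
cv2.imwrite('pics/c6.png',A2)"
```

```text
shift [ 0.  -4.2 41.5] rot [ 0.008 -0.011 -0.011]
[ 0.44986149 -0.29712025  0.05242964] [-0.00190682  0.00144254 -0.99999714]
```

View pics/c6.png

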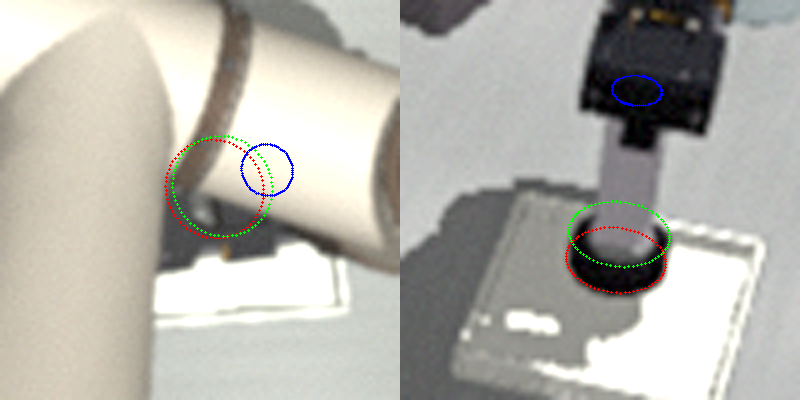

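The side view shows the foot on its predicted outline, upright and over the middle of the tray. Lowering now.

>>> servo_tool(commands=[[[1,0.5,0,8,0,0,0],[1,1,0,18,0,0,0],[1,2,0,28,0,0,0],[1,2.5,0,38,0,0,0],[1,2.5,0,40,0,0,0]]])

```text
time_s: 11.05
tcp_pos: [0.4484, -0.2966, 0.1098]
ee_rot: [[-0.988, -0.131, 0.077], [-0.131, 0.991, 0.013], [-0.078, 0.003, -0.997]]
wrist_force: [-1.0, 0.5, -3.7]
gripper_width: 0.296
gripper_force: 30.0
```

>>> servo_tool(commands=[[[1,0,0,0,0,0,0],[1,0,0,1,0,0,0],[1,0,0,2,0,0,0],[1,0,0,3,0,0,0],[1,0,0,3,0,0,0]]])

```text
time_s: 11.55
tcp_pos: [0.4496, -0.2972, 0.1085]
ee_rot: [[-0.988, -0.131, 0.08], [-0.131, 0.991, 0.012], [-0.081, 0.001, -0.997]]
wrist_force: [0.2, 0.4, -4.0]
gripper_width: 0.297
gripper_force: 30.0
```

>>> servo_tool(commands=[[[1,0.1,0,1,0,0,0],[1,0.2,0,2,0,0,0],[1,0.3,0,3,0,0,0],[1,0.3,0,4,0,0,0],[1,0.3,0,4,0,0,0]]])

```text
time_s: 12.05
tcp_pos: [0.4495, -0.2971, 0.1042]
ee_rot: [[-0.988, -0.131, 0.079], [-0.131, 0.991, 0.012], [-0.08, 0.001, -0.997]]
wrist_force: [1.2, 0.6, -3.1]
gripper_width: 0.297
gripper_force: 30.0
```

>>> servo_tool(commands=[[[1,0,0,0.5,0,0,0],[1,0.1,0,1,0,0,0],[1,0.1,0,1.5,0,0,0],[1,0.1,0,2,0,0,0],[1,0.1,0,2,0,0,0]]])

```text
time_s: 12.55
tcp_pos: [0.4502, -0.2973, 0.1035]
ee_rot: [[-0.988, -0.132, 0.081], [-0.131, 0.991, 0.011], [-0.082, 0.0, -0.997]]
wrist_force: [-1.7, 1.9, 5.5]
gripper_width: 0.298
gripper_force: 30.0
```

The foot is on the tray floor, with about 9 N showing at the wrist. Release and retreat.

>>> servo_tool(commands=[[[0.5,0,0,-0.5,0,0,0],[0.3,0,0,-0.5,0,0,0],[0.2,0,0,-0.5,0,0,0],[0,0,0,-0.5,0,0,0],[0,0,0,-0.5,0,0,0]]])

```text
time_s: 13.05
tcp_pos: [0.4497, -0.2972, 0.1028]
ee_rot: [[-0.988, -0.131, 0.08], [-0.131, 0.991, 0.012], [-0.08, 0.001, -0.997]]
wrist_force: [0.5, -0.4, -0.2]
gripper_width: 0.669
gripper_force: 0.0
```

>>> servo_tool(commands=[[[0,0,0,-0.5,0,0,0],[0,0,0,-5,0,0,0],[0,-1,0,-20,0,0,0],[0,-3,0,-45,0,0,0],[0,-6,0,-80,0,0,0]]])

```text
time_s: 13.55
tcp_pos: [0.4481, -0.2968, 0.1828]
ee_rot: [[-0.988, -0.131, 0.076], [-0.13, 0.991, 0.013], [-0.077, 0.003, -0.997]]
wrist_force: [0.9, 0.2, -0.1]
gripper_width: 0.996
gripper_force: 0.0
```

>>> servo_tool(commands=[[[0,-3,0,-40,0,0,0],[0,-6,0,-80,0,0,0],[0,-8,0,-100,0,0,0],[0,-8,0,-100,0,0,0],[0,-8,0,-100,0,0,0]]])

```text
time_s: 14.05
tcp_pos: [0.4489, -0.2971, 0.2835]
ee_rot: [[-0.988, -0.131, 0.08], [-0.131, 0.991, 0.012], [-0.081, 0.002, -0.997]]
wrist_force: [-0.7, -0.7, -0.3]
gripper_width: 0.999
gripper_force: 0.0
```

```bash
python3 -c "
from h import *
s=r.sense();print(s['tcp_pos'],s['wrist_force'],s['time_s'])
b=cap('side','s7');cv2.imwrite('pics/c7.png',cv2.convertScaleAbs(cv2.resize(b['pixels'][100:370,130:490,::-1],(800,600)),alpha=1.5))"
```

```text
[ 0.44890611 -0.29711077  0.28349893] [-0.72648199 -0.69502911 -0.33290035] 14.05
```

View pics/c7.png

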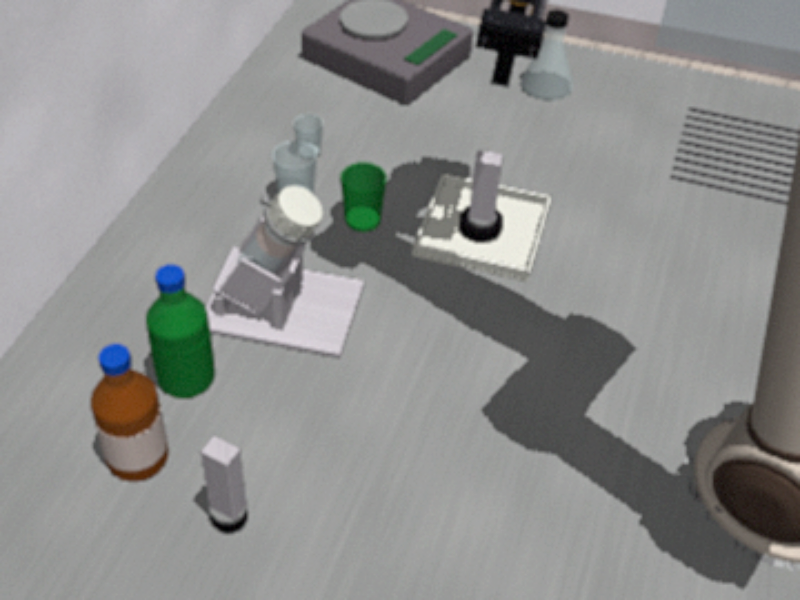

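The seater stands upright in the middle of the tray at (482,220). The tamper, beaker and bottle are where they were, and the gripper is clear.

```bash
python3 -c "
from station import r
print(r.finish_job())"
```

```text
the job is handed in; nothing more can be done
None
```

The job is handed in at about 14 s: the cap snapped home with a highest wrist reading of about 10 N, the seating tool stands upright and released in the tray, and the tamper, beaker and bottle were left where they were (no verdict was returned at hand-in).

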